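# Start the thumb bolt of the glass rack

## Robot

A 6-joint arm with a two-finger parallel gripper is mounted at the origin on the work surface. World frame = base frame: x ahead of the robot, y to its left, z up, the work surface at z = 0. Lengths are in mm, angles in degrees, forces in N, time in s.
With the tool pointing down it reaches from about 350 to 850 mm from the base axis. Payload 8.1 kg.
Tool frame: the origin (TCP) lies midway between the tips of the shut fingers; the grasp point (between the pads) lies 19 mm behind it (r.grasp_offset is the distance from the TCP to the grasp point, in mm); z points along the fingers, x is the direction in which the jaws open and shut, and the axes are right-handed (so a half turn about z gives the same grasp; the last joint's range is limited). The gripper opens to 85 mm and grips with 20 to 120 N. Pads are 22 mm wide; open, the fingers measure 114 mm over their backs; the gripper's body (76 mm by 85 mm) begins 54 mm behind the grasp point. The pads swing forward as they close: fully open they stand 13 mm farther back than shut.
Start: joints at [-75.653, 7.471, 85.268, -0, 87.261, -4.893], TCP at [197.735, -566.486, 231.292] pointing down, gripper open.
Joint ranges: [-169.43, 169.43], [-51.17, 129.36], [1.28, 143.12], [-76.62, 256.62], [0, 156.53], [-152.29, 152.29]. Speed limits (degrees/s): [136.94, 136.94, 159.86, 180, 180, 180].

## Interface

Orientations are given as [roll, pitch, yaw] about the fixed x, y, z axes, in that order (R = Rz(yaw) Ry(pitch) Rx(roll)).
In Python, from bench import r, optics, hand_in gives the robot as it stands.
- The arm moves only by the shell command python3 -m pendant 'ROWS' [FORCE]. ROWS is JSON, a list of rows, each a list of 5 numbers: the opening, from 0 (shut) to 1 (fully open), then the shift along the tool's x, y, z in mm, then the turn about the tool's z in degrees. A call has 1 to 10 rows; each row shifts and turns the commanded pose from where the row before left it, along the tool's axes as they then stand; what a row does not reach is not made up. A row lasts 1/10 s, in which the tool goes at most 50 mm and 8.59 degrees, less where a joint would pass 70% of its speed; a pose out of reach is approached as far as the arm can. A call with a gripper value outside its range is refused whole. The fingers move at their own pace and stop on an object; FORCE is the grip in N (left out, the last holds). Time passes only in rows, so rows that do not move let the fingers close. It gives the time, the measured TCP pose, the force and the opening at its end, in the units of the state.
- r.sense(): the state, without advancing time (a new reading comes with each control period).
- optics.snapshot(name): name is "side" or "top" or "wrist"; returns (picture, depth): 480x640x3 uint8, blue, green, red; 480x640 float32, mm along the optical axis (not along the pixel's ray), 0 where there is no reading.
- optics.camera_params(name): a dict with "camera_matrix" (3x3 intrinsics, pixels), "eye" and "orientation" of the camera in the world. Camera axes: x right, y down, z forward; pixel columns grow to the right and rows downward; lengths in mm; the calibration is good to about 2 mm. A picture is of the moment at which its call begins: read the wrist's pose just before it. camera_params takes no time and is no camera call; for the wrist camera it gives the pose at the moment of the call.
- hand_in(): hands the job in, once; it reports no verdict.
Trained networks look in the newest picture that a camera, given by its name, has taken for a name from the list of things; names that differ only in an ending like _2 or _b are one class to them, and where a whole thing is asked for, a point or a joint stands for the part that bears it (a point fixed in the world has none). Each returns a list of dicts, best first, with "score" (0 to 1); they miss things now and then, are a little off and sometimes report something else, mostly with a low value. They report only what shows in the picture. A call takes as long as a camera call.
- optics.search_frame(camera, query): "at" ([x, y, z] in mm, in world coordinates, good to about 4 mm: the middle of the surface that is visible of it).
The state is a dict: "time": time; "joint_pos": joint angles; "qd": joint speeds; "joint_efforts": joint torques, N m; "tool_pos": TCP position; "tcp_rot": TCP orientation; "ft_force": force on the tool from outside, world axes, zero at the start; "wrist_torque": the same for the moment, N m; "finger_gap": finger opening in mm.
Only numpy, scipy, OpenCV 4.12 (cv2) and the standard library are available. Lean on these libraries where they do the work, as an engineer would, in place of code of your own. Each camera call takes 0.05 s, during which the arm holds its last target. There are 200 camera calls.

## Task

The knurled brass thumb bolt stands loose in the mouth of the threaded boss on the wine-glass rack. To start it without crossing the thread, turn it backward (anticlockwise seen from above) only until you feel it drop down off the beginning of the thread, then turn it forward (clockwise) about one full turn so that it threads in, and finish while still holding the bolt's head in the gripper, at rest. Leave the glasses, the jar and the spoon alone.

Things in the scene. Friction and masses are not known exactly. Their poses are not given: they have to be found in the camera images.
- bolt_head (a point): Centre of the thumb bolt's head: an upright brass cylinder, knurled, 38 mm in diameter, 24 mm tall (12 mm above and below this point), free to grip all round. It stays upright on the boss axis, on a 14 mm threaded shank that enters the boss; the gap between head and boss is 15 to 18 mm at the start. The bolt weighs about 0.2 kg; it cannot be pulled out of the boss.
- bolt_mark (a point): Outer end of the short dark groove cut in the top face of the bolt's head, 18 mm from the axis: shows how far the bolt has turned.
- boss_top (a point): Centre of the top of the steel threaded boss, 28 mm in diameter, 57 mm above the counter, fixed to the rack's teal tray (200 by 360 by 12 mm), 60 mm from one short edge. The point's +y axis points along the tray to the glasses and a 205 mm high brass wire hoop (160 mm wide, 250 mm from the boss). The rack is fast to the counter.
- bolt (a joint): Turning angle of the bolt in rad, growing clockwise seen from above (forward, threading in); counts whole turns. It turns stiffly (0.05 N m) and stays where it is left. Single right-hand thread, pitch 6 mm. At the start the bolt stands 0.7 to 2.6 rad forward of where the thread begins.
- bolt_sink (a joint): Depth of the bolt in m, growing downward; 0 is its height just before the drop. At the start 0.0006 to 0.0026; turned backward it rises 6 mm a turn to about 0, then drops 6 mm by its own weight at the beginning of the thread (if the fingers carry it, only when they let go or lower it). Turned forward from there it sinks 6 mm more a turn, to a stop at about 0.015.
- glass0_mid (a point): Bystander: wine glass standing upside down on the tray, 172 mm tall, 72 mm wide; half-way up. About 190 mm from the bolt.
- glass1_mid (a point): Bystander: a second, equal wine glass, standing beside the first; half-way up.
- jar_mid (a point): Bystander: small amber jar with a steel lid, 44 mm wide, 85 mm tall, on the counter beside the tray; half-way up.
- spoon_grip (a point): Bystander: steel spoon, 150 mm long, lying on the counter beyond the tray; this point is on its handle.

How it is judged (in metres and radians):
On the way, in this order (a step that is already met when the one before it is completed fails the run):
1. the bolt has been turned backward past the beginning of the thread and has dropped (value of joint bolt below 0.95 rad and value of joint bolt_sink above 0.0036 m), for 0.2 s.
2. the bolt has been turned forward about one turn from the drop and has threaded in (value of joint bolt above 5.7 rad and value of joint bolt_sink above 0.0098 m), for 0.2 s.
At the end, for the whole second after the job is handed in: The bolt has been turned forward from the drop by one turn (4.7 to 7.6 rad past the beginning of the thread), is threaded in 9.8 to 14.2 mm below its highest place, does not turn (under 0.2 rad/s), and is held by the fingers with more than 2 N through the last second (all of step 2 and value of joint bolt below 8.6 rad and value of joint bolt_sink below 0.0142 m and velocity of joint bolt between -0.2 and 0.2 rad/s and contact force between the fingers and bolt above 2 N); the arm keeps its last pose, push and grip.
It fails at once if the bolt is backed off more than a third of a turn past the drop (value of joint bolt below -1.1 rad).
It fails at once if a glass is shifted by more than 25 mm or tipped (distance of any of glass0_mid, glass1_mid from where it was at the start of the episode above 0.025 m or angle between any of glass0_mid, glass1_mid's own z axis and vertical above 0.3 rad).
It fails at once if the jar or the spoon is shifted by more than 30 mm (distance of any of jar_mid, spoon_grip from where it was at the start of the episode above 0.03 m).
It also fails if it takes over 72 s, if anything falls off the work surface, if the arm or the gripper's body presses on something with over 40 N, if the wrist force passes 120 N, or if a joint passes its speed limit or range.

## Working session

There is one attempt and no reset: what is moved stays moved. The work goes in short steps, Python scripts to look and compute and a shell command to move; the robot and the scene stay as the last step left them, time stands still between calls to the robot, and variables do not carry over. Pictures are saved under pics/ and viewed, about 8 in all and at most 12, crops included, and the job is handed in when it is done.

```bash
mkdir -p pics; ls; cat > h.py <<'E'
import numpy as np, cv2
from bench import r, optics, hand_in
def find(c,*qs):
    for q in qs:
        d=optics.search_frame(c,q)
        print(c,q,[(np.round(x['at'],1).tolist(),round(x['score'],2)) for x in d[:2]])
E
python3 - <<'E'
from h import *
s=r.sense(); print(s)
for c in ('side','top'):
    p,d=optics.snapshot(c); cv2.imwrite(f'pics/{c}0.png',p); np.save(f'pics/{c}0.npy',d)
    find(c,'bolt_head','bolt_mark','boss_top','glass0_mid','jar_mid','spoon_grip')
E
```

```text
pics
{'time': 0.0, 'joint_pos': array([-7.56547252e+01,  7.51714787e+00,  8.53285451e+01,  1.83940912e-03,
        8.72603528e+01, -4.89142418e+00]), 'qd': array([ 0.05579619, -0.02305901,  0.12797762,  0.01840006,  0.06112929,
        0.01810661]), 'joint_efforts': array([-3.13838886e-03, -5.69405222e+01, -5.00558531e+01, -2.12894529e-04,
        1.44977204e-02, -4.45784337e-05]), 'tool_pos': array([ 197.59754778, -565.95971291,  230.23018996]), 'tcp_rot': array([-1.79989127e+02,  1.05502919e-01, -7.07633806e+01]), 'ft_force': array([0.26720364, 0.19039717, 0.33883803]), 'wrist_torque': array([ 0.0014664 , -0.00953496, -0.01281539]), 'finger_gap': 85.33808069471685}
side bolt_head []
side bolt_mark [([599.1, -42.8, 95.2], 0.57)]
side boss_top [([609.9, 198.3, 9.1], 0.81)]
side glass0_mid [([661.9, 143.9, 87.2], 0.79)]
side jar_mid [([602.6, -44.6, 100.4], 0.69), ([547.5, -186.9, 52.1], 0.61)]
side spoon_grip [([802.5, -82.7, 10.5], 0.82)]
top bolt_head [([600.6, -49.3, 93.9], 0.88)]
top bolt_mark [([602.5, -51.2, 97.4], 0.86)]
top boss_top [([602.5, 39.3, 8.9], 0.87)]
top glass0_mid [([650.1, 123.1, 183.9], 0.9)]
top jar_mid [([549.5, -196.9, 83.5], 0.86), ([652.4, 123.7, 185.8], 0.57)]
top spoon_grip [([744.1, -95.3, 13.0], 0.82)]
```

View pics/top0.png

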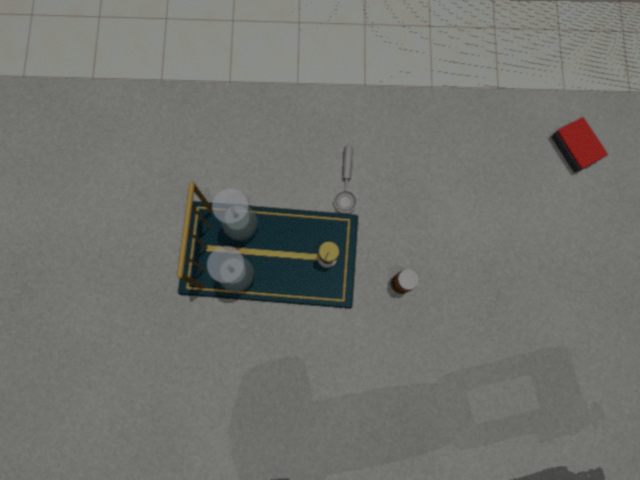

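View pics/side0.png

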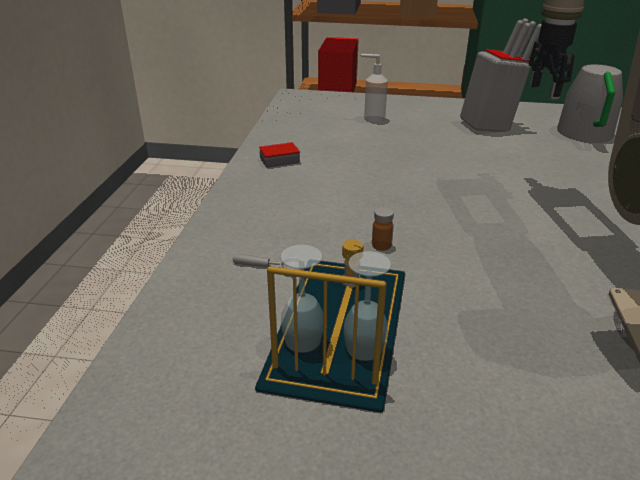

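```bash
cat >> h.py <<'E'
from scipy.spatial.transform import Rotation as Rn
def cloud(c,d):
    P=optics.camera_params(c); K=np.array(P['camera_matrix']); O=np.array(P['orientation'])
    if O.shape!=(3,3): O=Rn.from_euler('xyz',O,degrees=True).as_matrix()
    v,u=np.mgrid[:480,:640]; 
    C=np.stack([(u-K[0,2])/K[0,0]*d,(v-K[1,2])/K[1,1]*d,d],-1)
    return C@O.T+np.array(P['eye'])
E
python3 - <<'E'
from h import *
print(optics.camera_params('top'),optics.camera_params('wrist'))
X=cloud('top',np.load('pics/top0.npy')); 
m=(abs(X[...,0]-600)<35)&(abs(X[...,1]+49)<35)&(X[...,2]>85)&(X[...,2]<110)
p=X[m]; z=np.median(p[:,2]); p=p[abs(p[:,2]-z)<4]
(c,rad)=cv2.minEnclosingCircle(p[:,:2].astype(np.float32)); print(z,len(p),p[:,:2].min(0),p[:,:2].max(0),c,rad,p.mean(0))
v,u=np.nonzero(m); print(u.min(),u.max(),v.min(),v.max())
E
```

```text
{'camera_matrix': array([[504.81958078,   0.        , 321.06247931],
       [  0.        , 504.81958078, 239.69518247],
       [  0.        ,   0.        ,   1.        ]]), 'eye': array([ 439.32759746,  -10.58752117, 1050.98565789]), 'orientation': array([-169.03208398,   -1.67486982,  -89.35290557])} {'camera_matrix': array([[366.16578836,   0.        , 319.01819217],
       [  0.        , 366.16578836, 234.47517299],
       [  0.        ,   0.        ,   1.        ]]), 'eye': array([ 266.5561799 , -542.12954213,  373.30892405]), 'orientation': array([ 1.63371423e+02, -1.35671510e-02, -7.07411473e+01])}
96.79324879069998 307 [583.9952173  -71.23606655] [622.93700469 -32.72438929] (603.3552856445312, -51.89699935913086) 19.581850051879883 [602.96096661 -51.61413463  96.76496319]
319 339 241 261
```

The top view shows the tray with the bolt at about (328,250), the glasses at (232,208) and (230,268), the spoon above it at (347,180) and the jar at (405,281). The side view agrees. The head centre measures (603, -52) with its top at z = 97, inside the expected 96–99. I'll move above it.

```bash
python3 -m pendant '[[1,-22,-34.5,2,0],[1,-22,-34.5,2,0],[1,-22,-34.5,2,0],[1,-22,-34.5,2,0],[1,-22,-34.5,2,0],[1,-22,-34.5,2,0],[1,-22,-34.5,2,0],[1,-22,-34.5,2,0]]'; python3 -m pendant '[[1,-22,-34.5,2,0],[1,-22,-34.5,2,0],[1,-22,-34.5,2,0],[1,-22,-34.5,2,0],[1,-22,-34.5,2,0],[1,-22,-34.5,2,0],[1,-22,-34.5,2,0],[1,-22,-34.5,2,0],[1,0,0,0,0],[1,0,0,0,0]]'
cat >> h.py <<'E'
def head(name,c='wrist',xy=(603,-52)):
    s=r.sense(); P,d=optics.snapshot(c); X=cloud(c,d); cv2.imwrite(f'pics/{name}.png',P)
    m=(np.hypot(X[...,0]-xy[0],X[...,1]-xy[1])<26)&(X[...,2]>82)&(X[...,2]<105)
    p=X[m]; z=np.median(p[:,2]); q=p[abs(p[:,2]-z)<3]
    (cc,rad)=cv2.minEnclosingCircle(q[:,:2].astype(np.float32))
    print('head',len(q),'z',round(float(z),2),'c',np.round(cc,1),'r',round(rad,1),'mean',np.round(q.mean(0),1))
    print('t',s['time'],'tcp',np.round(s['tool_pos'],1),np.round(s['tcp_rot'],1),'q',np.round(s['joint_pos'],1),'F',np.round(s['ft_force'],1),'T',np.round(s['wrist_torque'],2),'gap',round(s['finger_gap'],1))
    return P,X
E
python3 - <<'E'
from h import *
head('w1'); find('wrist','bolt_head','bolt_mark')
E
```

```text
time: 1.5
tool_pos: [401.2, -308.0, 215.5]
tcp_rot: [-180.0, -0.0, -70.8]
ft_force: [1.0, 0.3, -0.4]
finger_gap: 85.1
time: 2.5
tool_pos: [603.0, -51.4, 198.9]
tcp_rot: [179.9, 0.0, -70.6]
ft_force: [0.2, -0.0, -0.3]
finger_gap: 85.1
head 2239 z 95.75 c [601.5 -51.8] r 19.9 mean [602.3 -51.4  95.8]
t 2.5 tcp [603.  -51.4 198.9] [179.9   0.  -70.6] q [-9.7  9.3 86.7 -0.  84.1 60.9] F [ 0.2 -0.  -0.3] T [-0.1  -0.02  0.02] gap 85.1
wrist bolt_head [([607.1, -46.8, 95.1], 0.88)]
wrist bolt_mark [([604.7, -51.8, 96.7], 0.73)]
```

View pics/w1.png

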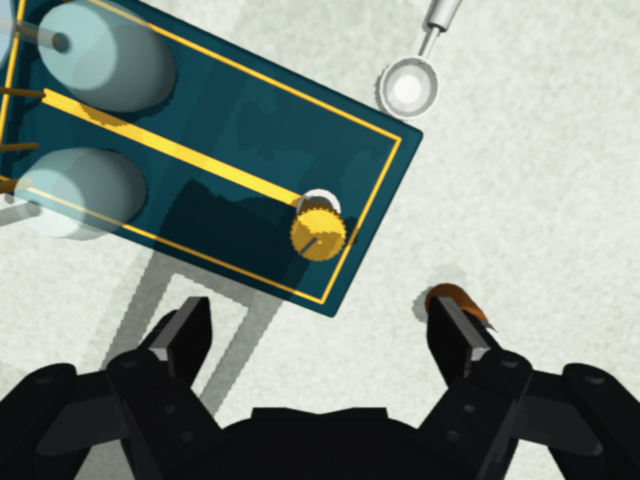

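The wrist view shows the head at (318,235) with its groove running toward the lower left at (305,250). The fingers straddle it, and the jar at (450,300) and glasses are well clear. The head is at (602.3, -51.8), z ≈ 96. I'll descend, grip, and start backing off.

```bash
python3 -m pendant '[[1,0,0,35,0],[1,0,0,35,0],[1,0,0,35,0],[1,0,0,26,0],[1,0,0,5,0],[1,0,0,0,0]]' 30; python3 - <<'E'
from h import *
head('w2'); head('t2','top')
E
```

```text
time: 3.25
tool_pos: [602.0, -53.0, 62.9]
tcp_rot: [179.9, 0.0, -70.8]
ft_force: [-0.2, 0.3, 0.2]
finger_gap: 85.2
head 8645 z 97.08 c [603.5 -50.4] r 19.9 mean [604.8 -49.9  97.1]
t 3.25 tcp [602.  -53.   62.9] [179.9   0.  -70.8] q [-9.9 16.2 93.6 -0.  70.4 60.9] F [-0.2  0.3  0.2] T [-0.02  0.    0.02] gap 85.2
head 4 z 83.52 c [585.4 -49.7] r 7.1 mean [585.4 -47.8  83.3]
t 3.3 tcp [603.3 -53.   64.5] [-179.9   -0.   -70.8] q [-9.9 16.1 93.5 -0.  70.4 60.9] F [0.6 0.2 0.6] T [-0.01 -0.03  0.03] gap 85.4
```

View pics/w2.png

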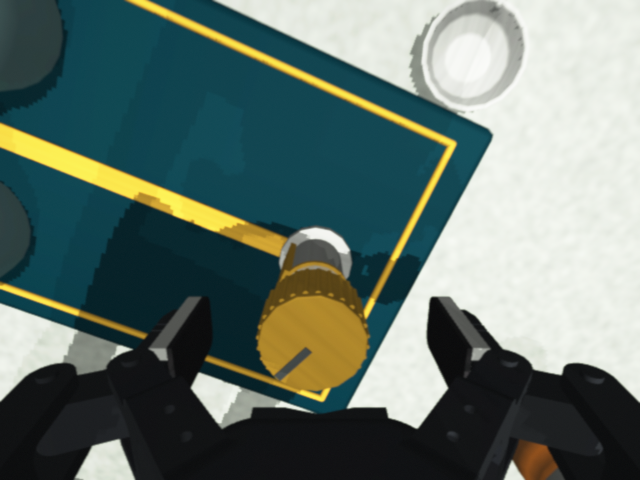

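The wrist camera sees the head between the fingers: centre (313,342), groove outer end (279,378). It will show both the angle and the height after each release. Now the grip and a first 40° backward.

```bash
python3 -m pendant '[[0.6,-1.5,-1.5,0,0],[0,0,0,0,0],[0,0,0,0,0],[0,0,0,0,0],[0,0,0,0,0],[0,0,0,0,0],[0,0,0,0,0]]' 30; python3 -m pendant '[[0,0,0,-0.1,-8],[0,0,0,-0.1,-8],[0,0,0,-0.1,-8],[0,0,0,-0.15,-8],[0,0,0,-0.15,-8],[0,0,0,0,0]]'
python3 - <<'E'
from h import *
head('w3')
E
python3 -m pendant '[[0.65,0,0,0,0],[0.65,0,0,0,0],[0.65,0,0,0,0],[0.65,0,0,0,0]]' 
python3 - <<'E'
from h import *
head('w4')
a=cv2.imread('pics/w3.png')[220:460,150:490];b=cv2.imread('pics/w4.png')[220:460,150:490]
cv2.imwrite('pics/w34.png',np.hstack([a,b]))
E
```

```text
time: 4.05
tool_pos: [604.2, -49.9, 63.9]
tcp_rot: [-179.9, 0.0, -70.7]
ft_force: [-0.8, 3.3, 5.4]
finger_gap: 36.9
time: 4.65
tool_pos: [603.1, -48.5, 63.6]
tcp_rot: [-179.9, 0.2, -30.4]
ft_force: [-4.0, 9.5, 5.0]
finger_gap: 37.2
head 8671 z 94.69 c [605.5 -47.9] r 23.7 mean [603.3 -48.8  94.7]
t 4.65 tcp [603.1 -48.5  63.6] [-179.9    0.2  -30.4] q [-9.5 16.2 93.4  0.1 70.5 20.9] F [-4.   9.5  5. ] T [1.33 0.53 0.01] gap 37.2
time: 5.1
tool_pos: [603.8, -50.7, 63.8]
tcp_rot: [180.0, -0.0, -30.8]
ft_force: [-0.2, -0.1, 1.6]
finger_gap: 55.6
head 8528 z 96.14 c [602.1 -50.2] r 20.0 mean [603.  -48.8  96.2]
t 5.1 tcp [603.8 -50.7  63.8] [180.   -0.  -30.8] q [-9.6 16.2 93.4 -0.  70.4 21.1] F [-0.2 -0.1  1.6] T [-0.05  0.02  0.02] gap 55.6
```

View pics/w34.png

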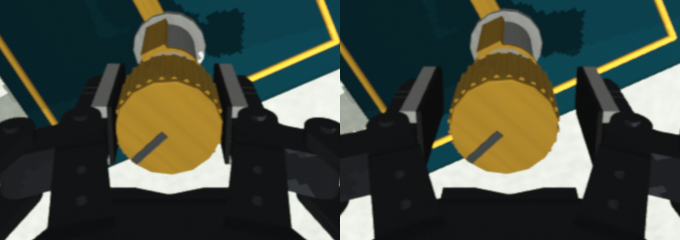

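The groove kept its place relative to the jaws, so the bolt turned 40° with the gripper. The head height is unchanged after release, so it hasn't dropped yet. A side force of about 10 N suggests I'm 1–2 mm off axis, so I'll correct that and go on.

```bash
cat >> h.py <<'E'
def rel(n):
    P,X=head(n); z=X[...,2]
    t=z[(z>6)&(z<18)]; h=z[(np.hypot(X[...,0]-603,X[...,1]+50)<15)&(z>80)]
    print('REL head-tray',round(float(np.median(h)-np.median(t)),2))
E
python3 -m pendant '[[0,-1.4,-0.9,0,0],[0,0,0,0,0],[0,0,0,0,0],[0,0,0,0,0]]' 30; python3 -m pendant '[[0,0,0,-0.1,-8],[0,0,0,-0.1,-8],[0,0,0,-0.1,-8],[0,0,0,-0.15,-8],[0,0,0,-0.15,-8],[0,0,0,0,0]]'
python3 -m pendant '[[0.65,0,0,0,0],[0.65,0,0,0,0],[0.65,0,0,0,0],[0.65,0,0,0,0]]' 
python3 - <<'E'
from h import *
rel('w5')
for n in ('w2','w4'):pass
E
```

```text
time: 5.55
tool_pos: [602.9, -48.7, 63.9]
tcp_rot: [180.0, 0.0, -30.8]
ft_force: [-1.5, 0.8, 2.0]
finger_gap: 37.1
time: 6.15
tool_pos: [601.4, -48.4, 63.8]
tcp_rot: [-179.9, 0.2, 9.5]
ft_force: [-9.6, 2.3, 5.2]
finger_gap: 37.1
time: 6.55
tool_pos: [603.4, -48.9, 64.6]
tcp_rot: [180.0, -0.0, 9.2]
ft_force: [-0.5, -0.0, -0.2]
finger_gap: 55.4
head 8494 z 96.71 c [602.  -49.8] r 19.8 mean [601.7 -48.5  96.7]
t 6.55 tcp [603.4 -48.9  64.6] [180.   -0.    9.2] q [ -9.5  16.1  93.5  -0.   70.4 -18.7] F [-0.5 -0.  -0.2] T [-0.02 -0.02 -0.05] gap 55.4
REL head-tray 127.36
```

No drop yet after 80° (head z 96.7). Next 40°, with another small centring correction.

```bash
sed -i 's/(z>80)\]/(z>80)\&(z<104)]/' h.py
python3 -m pendant '[[0,-1.2,-0.2,0,0],[0,0,0,0,0],[0,0,0,0,0],[0,0,0,0,0]]' 30; python3 -m pendant '[[0,0,0,-0.1,-8],[0,0,0,-0.1,-8],[0,0,0,-0.1,-8],[0,0,0,-0.15,-8],[0,0,0,-0.15,-8],[0,0,0,0,0]]'
python3 -m pendant '[[0.65,0,0,0,0],[0.65,0,0,0,0],[0.65,0,0,0,0],[0.65,0,0,0,0]]' 
python3 - <<'E'
from h import *
rel('w6')
E
```

```text
time: 7.0
tool_pos: [601.4, -48.9, 64.4]
tcp_rot: [-180.0, 0.1, 9.2]
ft_force: [-4.4, 0.0, 3.6]
finger_gap: 37.1
time: 7.6
tool_pos: [600.5, -49.5, 64.6]
tcp_rot: [-179.9, 0.1, 49.5]
ft_force: [-9.8, -3.3, 6.8]
finger_gap: 37.0
time: 8.0
tool_pos: [602.1, -48.7, 65.2]
tcp_rot: [180.0, -0.0, 49.2]
ft_force: [-0.1, 0.1, -0.2]
finger_gap: 55.4
head 8695 z 97.3 c [600.  -53.4] r 23.5 mean [600.4 -49.3  97.4]
t 8.0 tcp [602.1 -48.7  65.2] [180.   -0.   49.2] q [ -9.5  15.9  93.7   0.   70.4 -58.7] F [-0.1  0.1 -0.2] T [-0.02 -0.04 -0.02] gap 55.4
REL head-tray 86.12
```

```bash

python3 -m pendant '[[0,-1.2,-0.6,0,0],[0,0,0,0,0],[0,0,0,0,0],[0,0,0,0,0]]' 30; python3 -m pendant '[[0,0,0,-0.1,-8],[0,0,0,-0.1,-8],[0,0,0,-0.1,-8],[0,0,0,-0.15,-8],[0,0,0,0,0]]'
python3 -m pendant '[[0.65,0,0,0,0],[0.65,0,0,0,0],[0.65,0,0,0,0],[0.65,0,0,0,0]]' 
python3 - <<'E'
from h import *
rel('w7')
a=[cv2.resize(cv2.imread(f'pics/{n}.png')[180:460,150:490],None,fx=.78,fy=.78) for n in ('w4','w6','w7')]
cv2.imwrite('pics/w467.png',np.hstack(a))
E
```

```text
time: 8.45
tool_pos: [600.4, -49.5, 65.1]
tcp_rot: [-180.0, 0.0, 49.2]
ft_force: [-2.9, -1.1, 0.9]
finger_gap: 36.8
time: 8.95
tool_pos: [600.0, -50.3, 64.9]
tcp_rot: [-179.9, 0.1, 81.5]
ft_force: [-1.4, -5.6, -1.9]
finger_gap: 37.4
time: 9.35
tool_pos: [600.8, -49.2, 65.7]
tcp_rot: [180.0, -0.0, 81.2]
ft_force: [0.6, 0.5, 0.4]
finger_gap: 55.5
head 8009 z 91.88 c [602.  -54.3] r 23.9 mean [600.2 -50.4  91.9]
t 9.35 tcp [600.8 -49.2  65.7] [180.   -0.   81.2] q [ -9.6  15.6  93.9   0.   70.5 -90.8] F [0.6 0.5 0.4] T [ 0.04  0.01 -0.05] gap 55.5
REL head-tray 80.65
```

View pics/w467.png

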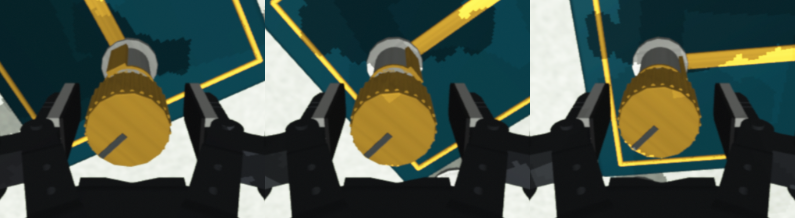

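The bolt dropped: head z went from 97.3 to 91.9 and the head–boss gap visibly shrank. The limits given (0.95, 5.7–8.6 rad against 4.7–7.6 past the beginning) put the thread's beginning near bolt ≈ 1.0 rad. I'll back off 12° more to be clear of the 0.95 rad threshold, which is still far from the -1.1 limit, and then drive forward.

```bash

python3 -m pendant '[[0.65,-1,0.1,2.5,0],[0,0,0,0,0],[0,0,0,0,0],[0,0,0,0,0],[0,0,0,0,0],[0,0,0,-0.1,-6],[0,0,0,-0.1,-6],[0,0,0,0,0],[0,0,0,0,0]]' 35
python3 -m pendant '[[0.65,0,0,0,0],[0.65,0,0,0,0],[0.65,0,0,0,0],[0.65,0,0,0,0]]' 
python3 - <<'E'
from h import *
rel('w8')
E
python3 -m pendant '[[0,0,0,0,0],[0,0,0,0,0],[0,0,0,0,0],[0,0,0,0,0],[0,0,0,0.1,8],[0,0,0,0.1,8],[0,0,0,0.15,8],[0,0,0,0.15,8],[0,0,0,0.15,8],[0,0,0,0,0]]' 40
python3 - <<'E'
from h import *
rel('w9')
E
```

```text
time: 10.3
tool_pos: [600.3, -50.7, 63.1]
tcp_rot: [-180.0, 0.0, 93.1]
ft_force: [-2.3, -3.9, 0.1]
finger_gap: 36.9
time: 10.7
tool_pos: [600.8, -50.2, 63.4]
tcp_rot: [180.0, -0.0, 93.2]
ft_force: [-0.4, -0.3, -0.6]
finger_gap: 55.6
head 8245 z 92.06 c [603.1 -54.2] r 23.9 mean [600.2 -50.6  92.1]
t 10.7 tcp [600.8 -50.2  63.4] [180.   -0.   93.2] q [  -9.7   15.8   93.9    0.    70.2 -102.9] F [-0.4 -0.3 -0.6] T [-0.01  0.06 -0.04] gap 55.6
REL head-tray 80.85
time: 11.75
tool_pos: [600.9, -50.1, 62.8]
tcp_rot: [180.0, -0.0, 53.1]
ft_force: [0.2, 1.2, 1.6]
finger_gap: 37.0
head 8483 z 91.37 c [598.8 -48.9] r 23.6 mean [600.4 -49.1  91.3]
t 11.75 tcp [600.9 -50.1  62.8] [180.   -0.   53.1] q [ -9.7  15.9  94.    0.   70.1 -62.8] F [0.2 1.2 1.6] T [ 0.13 -0.16 -0.09] gap 37.0
REL head-tray 79.98
```

The bolt is turning forward with low forces, and the head is sinking as expected. 200° remain in this stroke.

```bash

python3 -m pendant '[[0,0,0,0.13,8],[0,0,0,0.13,8],[0,0,0,0.13,8],[0,0,0,0.13,8],[0,0,0,0.14,8],[0,0,0,0.14,8],[0,0,0,0.13,8],[0,0,0,0.13,8],[0,0,0,0.14,8],[0,0,0,0,0]]'
python3 -m pendant '[[0,0,0,0.13,8],[0,0,0,0.13,8],[0,0,0,0.13,8],[0,0,0,0.13,8],[0,0,0,0.14,8],[0,0,0,0.14,8],[0,0,0,0.13,8],[0,0,0,0.13,8],[0,0,0,0,0]]'
python3 - <<'E'
from h import *
rel('w10')
E
```

```text
time: 12.8
tool_pos: [601.9, -49.8, 61.9]
tcp_rot: [-179.9, -0.1, -18.8]
ft_force: [5.2, 2.2, -0.5]
finger_gap: 37.1
time: 13.7
tool_pos: [602.6, -50.6, 61.2]
tcp_rot: [-179.8, -0.1, -82.8]
ft_force: [8.0, -0.6, -1.6]
finger_gap: 37.0
head 8542 z 89.94 c [606.3 -51.8] r 25.0 mean [603.9 -50.4  89.8]
t 13.7 tcp [602.6 -50.6  61.2] [-1.798e+02 -1.000e-01 -8.280e+01] q [-9.7 16.  94.   0.  69.8 73.1] F [ 8.  -0.6 -1.6] T [-0.2  -1.21 -0.  ] gap 37.0
REL head-tray 78.41
```

```bash

python3 -m pendant '[[0,0.2,-1.3,0.13,8],[0,0,0,0.13,8],[0,0,0,0.13,8],[0,0,0,0.13,8],[0,0,0,0.14,8],[0,0,0,0.14,8],[0,0,0,0.13,8],[0,0,0,0.13,8],[0,0,0,0,0]]'
python3 - <<'E'
from h import *
rel('w11')
E
python3 -m pendant '[[0.75,0,0,0,0],[0.75,0,0,0,0],[0.75,0,0,0,0],[0.75,0,0,0,0],[0.75,0,0,0,0]]'
python3 - <<'E'
from h import *
rel('w12')
cv2.imwrite('pics/w1112.png',np.hstack([cv2.imread(f'pics/{n}.png')[160:460,130:510] for n in ('w11','w12')]))
E
```

```text
time: 14.65
tool_pos: [602.2, -51.4, 59.5]
tcp_rot: [-179.9, -0.0, -146.8]
ft_force: [1.0, -4.9, 0.9]
finger_gap: 37.0
head 8538 z 88.26 c [605. -55.] r 24.8 mean [602.9 -52.   88.1]
t 14.65 tcp [602.2 -51.4  59.5] [-179.9   -0.  -146.8] q [-9.700e+00  1.630e+01  9.380e+01 -1.000e-01  6.980e+01  1.371e+02] F [ 1.  -4.9  0.9] T [-0.79 -0.06 -0.02] gap 37.0
REL head-tray 76.8
time: 15.2
tool_pos: [601.8, -50.2, 59.2]
tcp_rot: [180.0, -0.0, -146.7]
ft_force: [-0.3, -0.2, -0.7]
finger_gap: 64.2
head 8198 z 88.27 c [601.9 -50.7] r 19.8 mean [602.7 -51.8  88.2]
t 15.2 tcp [601.8 -50.2  59.2] [ 180.    -0.  -146.7] q [ -9.6  16.3  93.9   0.   69.9 137.1] F [-0.3 -0.2 -0.7] T [0.04 0.02 0.  ] gap 64.2
REL head-tray 76.92
```

View pics/w1112.png

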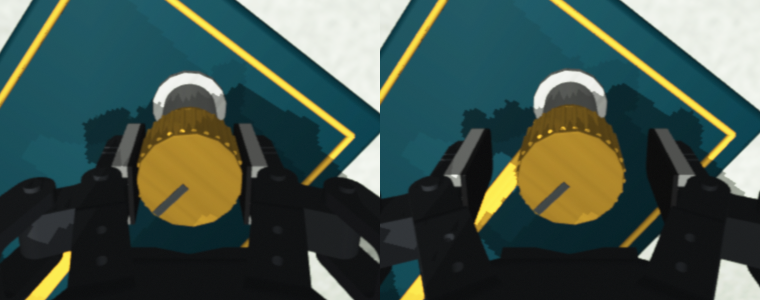

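Over the 240° stroke the head sank 4.0 mm and the groove held its place against the jaws, so nothing slipped. I'll rewind half a turn with the jaws open, then regrip.

```bash

python3 -m pendant '[[0.75,0.4,-0.6,0,-8],[0.75,0,0,0,-8],[0.75,0,0,0,-8],[0.75,0,0,0,-8],[0.75,0,0,0,-8],[0.75,0,0,0,-8],[0.75,0,0,0,-8],[0.75,0,0,0,-8],[0.75,0,0,0,-8],[0.75,0,0,0,-8]]'
python3 -m pendant '[[0.75,0,0,0,-8],[0.75,0,0,0,-8],[0.75,0,0,0,-8],[0.75,0,0,0,-8],[0.75,0,0,0,-8],[0.75,0,0,0,-8],[0.75,0,0,0,-8],[0.75,0,0,0,-8],[0.75,0,0,0,-8],[0.75,0,0,0,-8]]'
python3 -m pendant '[[0.75,0,0,0,-8],[0.75,0,0,0,-8],[0.75,0,0,0,-4],[0,0,0,0,0],[0,0,0,0,0],[0,0,0,0,0],[0,0,0,0,0],[0,0,0,0,0],[0,0,0,0,0]]' 40
python3 - <<'E'
from h import *
rel('w13')
E
```

```text
time: 16.25
tool_pos: [601.9, -51.1, 59.3]
tcp_rot: [-180.0, 0.0, -66.4]
ft_force: [-0.6, -0.2, 0.7]
finger_gap: 64.3
time: 17.25
tool_pos: [601.9, -51.1, 59.3]
tcp_rot: [-180.0, -0.0, 13.6]
ft_force: [0.2, -0.6, -0.5]
finger_gap: 64.4
time: 18.15
tool_pos: [602.0, -51.1, 59.4]
tcp_rot: [180.0, -0.0, 33.2]
ft_force: [-0.8, 0.8, 1.1]
finger_gap: 37.0
head 8542 z 88.2 c [600.2 -47.7] r 24.0 mean [601.  -48.7  88.1]
t 18.15 tcp [602.  -51.1  59.4] [180.   -0.   33.2] q [ -9.7  16.3  93.8   0.   69.9 -42.9] F [-0.8  0.8  1.1] T [ 0.11  0.04 -0.01] gap 37.0
REL head-tray 76.72
```

```bash

python3 -m pendant '[[0,0,0,0.13,8],[0,0,0,0.13,8],[0,0,0,0.13,8],[0,0,0,0.13,8],[0,0,0,0.14,8],[0,0,0,0.14,8],[0,0,0,0.13,8],[0,0,0,0.13,8],[0,0,0,0.14,8],[0,0,0,0,0]]'
python3 -m pendant '[[0,0,0,0.13,8],[0,0,0,0.13,8],[0,0,0,0.13,8],[0,0,0,0.13,8],[0,0,0,0.14,8],[0,0,0,0.14,8],[0,0,0,0.13,8],[0,0,0,0.13,8],[0,0,0,0.07,4],[0,0,0,0,0]]'
python3 -m pendant '[[0,0,0,0,0],[0,0,0,0,0],[0,0,0,0,0],[0,0,0,0,0],[0,0,0,0,0]]'
python3 - <<'E'
from h import *
rel('w14'); find('wrist','bolt_mark','jar_mid','spoon_grip')
cv2.imwrite('pics/w1314.png',np.hstack([cv2.imread(f'pics/{n}.png')[160:460,130:510] for n in ('w13','w14')]))
E
```

```text
time: 19.2
tool_pos: [601.5, -51.0, 58.0]
tcp_rot: [180.0, 0.0, -38.9]
ft_force: [-2.7, 0.0, 2.3]
finger_gap: 36.6
time: 20.2
tool_pos: [601.3, -50.6, 56.7]
tcp_rot: [179.9, 0.0, -106.6]
ft_force: [-3.6, 3.6, 2.9]
finger_gap: 36.6
time: 20.7
tool_pos: [601.3, -50.6, 56.7]
tcp_rot: [179.9, 0.0, -106.4]
ft_force: [-4.0, 3.9, 3.8]
finger_gap: 37.1
head 8609 z 85.71 c [605.5 -52.6] r 25.1 mean [603.6 -51.1  85.5]
t 20.7 tcp [601.3 -50.6  56.7] [ 179.9    0.  -106.4] q [-9.7 16.4 93.9  0.  69.7 96.7] F [-4.   3.9  3.8] T [ 0.58  0.66 -0.06] gap 37.1
REL head-tray 74.14
wrist bolt_mark [([607.1, -52.5, 84.2], 0.58)]
wrist jar_mid [([565.4, -190.7, 32.6], 0.69)]
wrist spoon_grip [([714.9, -86.5, 6.6], 0.94)]
```

View pics/w1314.png

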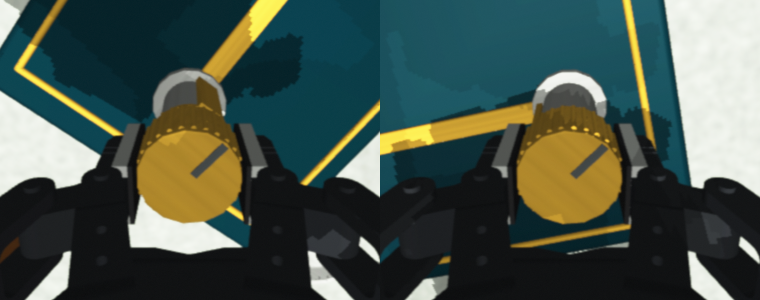

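The groove turned with the jaws over the last 140°, with no slip. The head is now 12.0 mm below its highest measured height, forces are small and the grip is firm. Handing in.

```bash
python3 -c "
from h import *
print(np.abs(r.sense()['qd']).max()); print(hand_in())"
```

```text
0.10074104057555987
the job is handed in; nothing more can be done
None
```

The bolt is threaded in by about one turn and I handed the job in with its head still gripped and the arm at rest; no verdict was reported.

- **Backing off:** I turned the bolt backward in 32–40° steps, opening the jaws after each one to check. It dropped 5.5 mm within the fourth step, after 120–152° of turning. I then backed it off 12° more to be sure the first step counted.
- **Threading in:** I turned it forward 380° in two strokes, 240° and then 140° after regripping. That should leave it about 336–368° past the beginning of the thread.
- **Last checks:** The head was 12.0 mm below the highest height I measured (allowed 9.8–14.2 mm). The groove kept its place against the jaws, so nothing slipped. The jaws were 37 mm apart with a 40 N grip set, the side force was about 5 N, and the clock stood near 21 s of 72 s.
- **Less certain:** The exact drop angle is known only to within the 32° step. The detector's height readings vary by about 1 mm. It placed the jar 17 mm and the spoon 30 mm from where it first saw them, which I put down to the wrist camera's partial view. The gripper never came near either of them, and I did not measure the glasses again.

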